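# Set the sprung length rod to the sight yoke and hold it

### The arm

A 6-joint arm with a two-finger parallel gripper is mounted at the origin on the work surface. World frame = base frame: x ahead of the robot, y to its left, z up, the work surface at z = 0. Lengths are in m, angles in rad, forces in N, time in s.
With the tool pointing down it reaches from about 0.35 to 0.875 m from the base axis. Payload 15.5 kg.
Tool frame: the origin (TCP) lies between the finger pads, 19 mm behind the fingertips; this is the grasp point; z points along the fingers, y is the line along which they close (so a half turn about z gives the same grasp; the last joint's range is limited). The gripper opens to 85 mm and grips with 20 to 120 N. Pads are 22 mm wide; open, the fingers measure 114 mm over their backs; the gripper's body (76 mm by 85 mm) begins 54 mm behind the grasp point. The pads swing forward as they close: fully open they stand 13 mm farther back than shut.
Start: joints at [1.03, 0.494, 1.345, -0, 1.302, -0.096], TCP at [0.269, 0.564, 0.25] pointing down, gripper open.
Joint ranges: [-2.91, 2.91], [-0.82, 2.16], [0.22, 2.67], [-1.22, 4.37], [0.12, 2.79], [-3.08, 3.08]. Speed limits (rad/s): [1.89, 1.89, 2.57, 3.01, 3.01, 3.01].

### API

Orientations are given as a 3x3 rotation matrix whose columns are the frame's x, y, z axes.
In Python, from rig import r gives the robot as it stands.
- The arm moves only by the tool servo_tool, never from a script. Its argument "commands" is a list of rows, each an object with "translation": the shift along the tool's x, y, z in m, a list of three; "yaw": the turn about the tool's z in rad. In form: [{"translation": [x, y, z], "yaw": yaw}, ...]. A call has 1 to 10 rows; each row shifts and turns the commanded pose from where the row before left it, along the tool's axes as they then stand; what a row does not reach is not made up. A row lasts 1/12 s, in which the tool goes at most 41.7 mm and 7.16 degrees, less where a joint would pass 70% of its speed; a pose out of reach is approached as far as the arm can. A call with a gripper value outside its range is refused whole. "jaw" is the opening, from -1 (shut) to 1 (fully open), set as the call begins (left out, the last holds). The fingers move at their own pace and stop on an object; "squeeze" is the grip in N (left out, the last holds). Time passes only in rows, so rows that do not move let the fingers close. It gives the time, the measured TCP pose, the force, the opening and the grip force at its end, in the units of the state.
- r.get_obs(): the state, without advancing time (a new reading comes with each control period).
- r.get_image(name): name is "side" or "top"; returns (picture, depth): 400x640x3 uint8, red, green, blue; 400x640 float32, m along the optical axis (not along the pixel's ray), 0 where there is no reading.
- r.camera_model(name): a dict with "intrinsics" (3x3 intrinsics, pixels), "extrinsics" (4x4, takes a point from camera to world coordinates). Camera axes: x right, y down, z forward; pixel columns grow to the right and rows downward; lengths in m; the calibration is good to about 2 mm. A picture is of the moment at which its call begins. camera_model takes no time and is no camera call.
- r.finish_job(): hands the job in; it is judged then, once.
The state is a dict: "clock": time; "joint_pos": joint angles; "joint_velocities": joint speeds; "effort": joint torques, N m; "tool_pos": TCP position; "orientation": TCP orientation; "ft_force": force on the tool from outside, world axes, zero at the start; "moment": the same for the moment, N m; "opening": finger opening in m; "finger_force": force on a finger pad.
Only numpy, scipy, OpenCV 4.12 (cv2) and the standard library are available. Lean on these libraries where they do the work, as an engineer would, in place of code of your own. Each camera call takes 0.05 s, during which the arm holds its last target. There are 200 camera calls.

### The job

On the length-setting stand, hang the loose sight yoke astride the rail, between the rail's two collars, and let go so that it hangs freely. Then take the upright black grip of the sprung rod, pull the rod out until the rod's pointer blade is in line with the middle of the slot in the hanging yoke's legs, and finish still gripping it there, holding the rod still against its spring so it can be locked. Leave the other things on the bench where they are.

Things in the scene. Friction and masses are not known exactly. Their poses are not given: they have to be found in the camera images.
- stand: Fixed length-setting stand. Origin at table level below the rod's axis. Pale base plate x -50 to 140, y -210 to 210, 14 mm thick. Blue rod housing: x -23 to 23, y -190 to -30, up to z 82 mm. The sprung rod (13 mm diameter) lies along the stand's y at x 0, z 60 mm and comes out of the housing towards +y.
- rail_mid (a point): Middle of the rail, on its axis: a fixed round steel bar, 12 mm in diameter and 200 mm long, along the stand's y; in the stand's frame at x 100, y 88, z 150 mm. Its two posts (16 by 12 mm, up to z 150 mm) stand at its ends, at the stand's y -8 and 184.
- collars: Two fixed steel collars on the rail, 22 mm in diameter, 6 mm thick; the clear gap between them is 60 mm. Origin midway between them, on the rail's axis; y along the rail. Their place along the rail differs from run to run.
- yoke: Loose sight yoke, about 0.2 kg: inverted U of steel, black tab on top, standing on its feet. Origin at feet level, in the middle; z up. y: 40 mm wide. x: throat 15 mm wide, z 48 to 66; below, the legs flare 25 degrees to a mouth about 55 mm wide (72 outside). Cap underside z 66: it sits on the rail's top, so hung the origin is 90 mm above the table, y along the rail.
- yoke_tab (a point): Middle of the yoke's upright finger tab, 93 mm above the yoke's origin. Tab 12 mm thick (yoke's x), 30 mm long (y), 42 mm high, reaching 114 mm above the origin; the wider cap (27 mm in x) ends 21 mm below this point. Grasp it from above, closing across its thickness.
- yoke_slot (a point): Middle of the sight slot, on the yoke's centre line, 25 mm above its origin. Each flared leg has this slot, 12 mm wide, centred at the yoke's y 0, from the foot up to z 48 mm.
- pull (a joint): Pull-out of the sprung rod in m: 0 fully in (as found), up to 0.150, growing along the stand's +y. The inner spring pulls it back with 4 N at 0 and 50 N/m more (10 N at 0.12); it does not stay out by itself.
- blade_tip (a point): Tip of the flat pointer blade, 4 mm thick (y) and 10 mm high, which sticks out level from the rod 62 mm towards the rail, along the stand's x. At joint value q the tip is at x 62 mm, y q, z 61 mm in the stand's frame. It passes below and in front of the hung yoke without touching it.
- rod: The sprung rod with its blade and grip post, one moving part. Origin at table level, at x 0, y q (joint value) in the stand's frame, axes as the stand's.
- grip (a point): Point to grasp on the upright round black grip post at the rod's outer end: on the post's axis, 95 mm above the table. Post 16 mm in diameter, top 130 mm above the table, 55 mm beyond the blade along the stand's +y. Grasp from above near the top, closing along the stand's y, fingertips above the blade (its top is 66 mm above the table).
- bottle: Bystander: small clear bottle, 56 mm in diameter, 130 mm high; origin under its base.
- holder: Bystander: dark steel tool holder standing upright, base 60 mm in diameter, 100 mm high; origin under its base.
- carton: Bystander: cardboard box 70 x 100 x 55 mm; origin under its base.
There are look-alikes about, which are no part of the job. Leave any green or orange look-alike of the yoke alone.

How it is judged:
By the outcome, as a careful person would: the job done as asked, in the order asked, and still so for the second after the job is handed in, while the arm keeps its last pose, push and grip.
It also fails if it takes over 56 s, if anything falls off the work surface, if the arm or the gripper's body presses on something with over 40 N, if the wrist force passes 120 N, or if a joint passes its speed limit or range.

## Working session

There is one attempt and no reset: what is moved stays moved. The work goes in short steps, Python scripts to look and compute and a tool call to move; the robot and the scene stay as the last step left them, time stands still between calls to the robot, and variables do not carry over. Pictures are saved under pics/ and viewed, at most 10 in all, crops included, and the job is handed in when it is done.

Besides the shell and the picture viewer there is one more tool, called after "Call:" in YAML: its name, and indented under it one key for each argument. servo_tool: Moves the arm, as the interface text tells. Its arguments: {"type":"object","properties":{"commands":{"type":"array"},"jaw":{"type":"number"},"squeeze":{"type":"number"}},"required":["commands"]}

```bash
mkdir -p pics; cat > h.py <<'E'
from rig import r
import numpy as np, cv2
def grab(n,tag):
    im,d=r.get_image(n); cv2.imwrite(f'pics/{tag}.png',im[:,:,::-1]); np.savez(f'pics/{tag}.npz',im=im,d=d); return im,d
def cloud(n,d):
    c=r.camera_model(n);K=np.array(c['intrinsics']);E=np.array(c['extrinsics'])
    v,u=np.mgrid[:d.shape[0],:d.shape[1]]
    p=np.stack([(u-K[0,2])/K[0,0]*d,(v-K[1,2])/K[1,1]*d,d],-1)
    return p@E[:3,:3].T+E[:3,3]
def ray(n,u,v):
    c=r.camera_model(n);K=np.array(c['intrinsics']);E=np.array(c['extrinsics'])
    w=E[:3,:3]@np.array([(u-K[0,2])/K[0,0],(v-K[1,2])/K[1,1],1]); return E[:3,3],w
def plane(n,u,v,z):
    o,w=ray(n,u,v); return o+w*(z-o[2])/w[2]
E
python3 - <<'E'
from h import *
for n in('side','top'):
    grab(n,n+'0'); c=r.camera_model(n); print(np.round(c['intrinsics'],1).tolist(),np.round(c['extrinsics'],3).tolist())
o=r.get_obs();print(o['clock'],o['orientation'],o['opening'])
E
```

```text
[[420.5, 0.0, 320.5], [0.0, 420.5, 206.2], [0.0, 0.0, 1.0]] [[0.954, -0.156, 0.255, 0.318], [-0.299, -0.473, 0.829, -0.959], [-0.009, -0.867, -0.498, 0.662], [0.0, 0.0, 0.0, 1.0]]
[[408.0, 0.0, 314.6], [0.0, 408.0, 198.3], [0.0, 0.0, 1.0]] [[0.011, -0.991, 0.133, 0.414], [-1.0, -0.013, -0.016, -0.06], [0.018, -0.132, -0.991, 1.311], [0.0, 0.0, 0.0, 1.0]]
0.1 [[-9.02272930e-01  4.31164924e-01 -6.06766479e-04]
 [ 4.31165322e-01  9.02272490e-01 -9.04863609e-04]
 [ 1.57323252e-04 -1.07805060e-03 -9.99999407e-01]] 0.0851607822940857
```

View pics/side0.png

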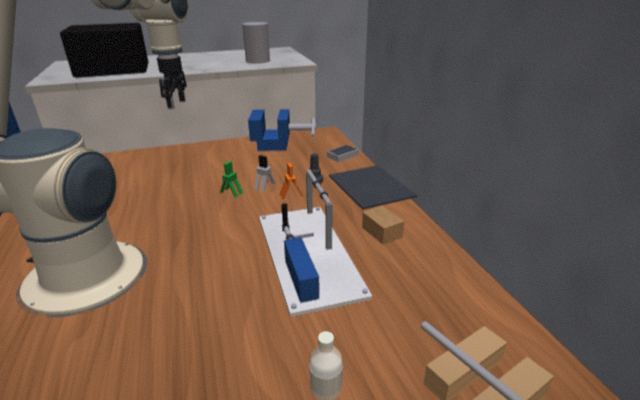

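View pics/top0.png

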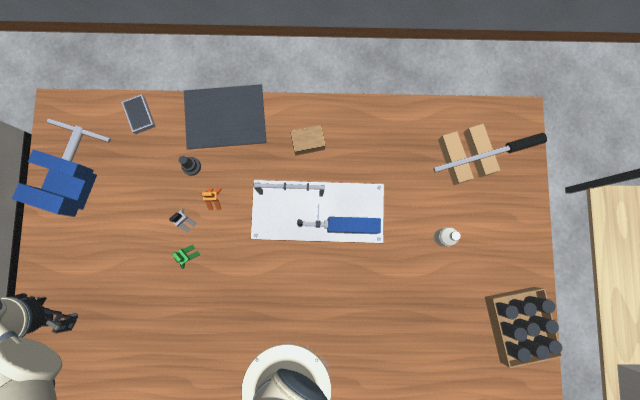

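The side view shows the plate with its blue housing at (300,265), the grip at (285,217) and the rail at (318,195). The steel yoke is at (263,170), with the green one at (231,178) and the orange one at (290,180). In the top view the yoke is at (181,218), the rail runs (255,187)–(325,188), and the grip is at (302,224).

```bash
python3 - <<'E'
from h import *
t=np.load('pics/top0.npz');s=np.load('pics/side0.npz')
a=cv2.resize(t['im'][165:250,155:395],None,fx=3.3,fy=3.3,interpolation=cv2.INTER_CUBIC)
b=cv2.resize(s['im'][140:260,215:355],None,fx=2.5,fy=2.5,interpolation=cv2.INTER_CUBIC)
c=np.zeros((600,800,3),np.uint8);c[:a.shape[0],:a.shape[1]]=a[:,:800];c[285:285+b.shape[0],:b.shape[1]]=b
cv2.imwrite('pics/c1.png',c[:,:,::-1])
P=cloud('top',t['d']);Q=cloud('side',s['d'])
# white plate
def white(im): return (im.min(2)>165)&(np.ptp(im.astype(int),2)<40)
for n,im,C,box in(('top',t['im'],P,(170,250,245,390)),('side',s['im'],Q,(200,310,255,370))):
    m=white(im);k=np.zeros_like(m);k[box[0]:box[1],box[2]:box[3]]=1;m&=k
    cnt=max(cv2.findContours(m.astype(np.uint8),0,2)[0],key=cv2.contourArea)
    pts=np.array([plane(n,u,v,.014)[:2] for u,v in cnt[:,0]],np.float32)
    print(n,'plate',cv2.minAreaRect(pts),'z',np.median(C[m][:,2]))
    im2=im.astype(int);b=(im2[...,2]>im2[...,0]+50)&k.astype(bool)
    hz=C[b];hz=hz[hz[:,2]>.07]; print(' housing top z',np.percentile(hz[:,2],[10,50,90]),cv2.minAreaRect(hz[:,:2].astype(np.float32)))
# yoke region
for n,C,im,(r0,r1,c0,c1) in(('top',P,t['im'],(205,236,165,200)),('side',Q,s['im'],(150,195,250,278))):
    X=C[r0:r1,c0:c1].reshape(-1,3);I=im[r0:r1,c0:c1].reshape(-1,3).astype(int)
    k=X[:,2]>.015; X=X[k];I=I[k]; dk=I.max(1)<60
    print(n,len(X),X.min(0).round(3),X.max(0).round(3),'dark',dk.sum(),X[dk].mean(0).round(4),X[dk][:,2].max(),np.median(X[dk][:,2]))
    print(' steel',cv2.minAreaRect(X[~dk][:,:2].astype(np.float32)))
    top=X[dk&(X[:,2]>.105)]; 
    if len(top)>3: print(' tabtop',top.mean(0),cv2.minAreaRect(top[:,:2].astype(np.float32)))
E
```

```text
top plate ((0.5476400852203369, -0.0908372551202774), (0.41910696029663086, 0.1890677660703659), 88.97634887695312) z 0.014569052790206483
 housing top z [0.07922193 0.08226317 0.0853328 ] ((0.4891538619995117, -0.16220758855342865), (0.08479935675859451, 0.2392401099205017), 16.684938430786133)
side plate ((0.548594057559967, -0.09109245240688324), (0.4198061227798462, 0.1889275163412094), 88.92103576660156) z 0.015107499645889755
 housing top z [0.08042241 0.08294092 0.08439237] ((0.4336661994457245, -0.5423353910446167), (0.8614789843559265, 0.06520000100135803), 78.81138610839844)
top 257 [ 0.414 -0.06   0.015] [0.547 0.348 1.311] dark 51 [0.5118 0.3223 0.1281] 1.3111225030657019 0.1096232731327258
 steel ((0.4532008171081543, 0.15094156563282013), (0.4244562089443207, 0.05971411243081093), 71.50580596923828)
 tabtop [0.51080441 0.31828136 0.15363656] ((0.47140201926231384, 0.1394447386264801), (0.4139324724674225, 0.023228546604514122), 77.19196319580078)
side 355 [ 0.318 -0.959  0.015] [0.55  0.358 0.662] dark 76 [0.5144 0.3275 0.098 ] 0.1144004232140714 0.09810214010594509
 steel ((0.40360206365585327, -0.2965744137763977), (1.3333979845046997, 0.06481672078371048), 79.85791778564453)
 tabtop [0.51452403 0.32826547 0.10997001] ((0.5145670175552368, 0.32918018102645874), (0.011792435310781002, 0.025774622336030006), 51.700355529785156)
```

View pics/c1.png

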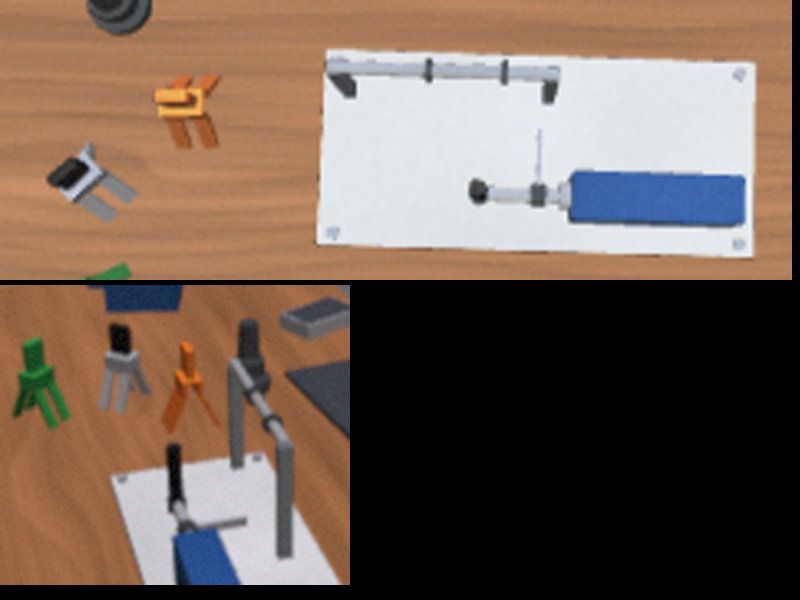

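The crop shows the steel yoke's black tab near top pixel (177,217), long axis running up and to the right in the image. The collars are at top pixels (285,186) and (308,187), the grip top at about (300,223), and the blade at (318,212).

```bash
python3 - <<'E'
from h import *
O=np.array([.5031,-.0902]);th=np.radians(-1.04);sx=np.array([np.cos(th),np.sin(th)]);sy=np.array([-np.sin(th),np.cos(th)])
D={}
for n,box in(('top',(205,236,165,200)),('side',(150,195,250,278))):
    f=np.load(f'pics/{n}0.npz');C=cloud(n,f['d']);ok=f['d']>0;im=f['im'].astype(int);D[n]=(C,ok,im)
    r0,r1,c0,c1=box;k=np.zeros_like(ok);k[r0:r1,c0:c1]=1
    m=k&ok&(C[...,2]>.012)&(C[...,2]<.13); dk=im.max(2)<65
    for nm,q in(('all',m),('tab',m&dk&(C[...,2]>.075)),('tabtop',m&dk&(C[...,2]>.106))):
        X=C[q]; v=np.argwhere(q)
        R=cv2.minAreaRect(X[:,:2].astype(np.float32)); print(n,nm,len(X),'mean',X.mean(0).round(4),'zr',X[:,2].min().round(3),X[:,2].max().round(3),np.round(R[0],4),np.round(R[1],4),round(R[2],1))
    # dark mask contour to z=.114
    q=(k&dk).astype(np.uint8);cn=max(cv2.findContours(q,0,2)[0],key=cv2.contourArea)
    M=cv2.moments(cn);c=(M['m10']/M['m00'],M['m01']/M['m00']);print(n,'dark px',c,cv2.minAreaRect(cn), 'pt z.105',plane(n,*c,.105).round(4))
# steel cap (light) top: z .07-.08
# rail & collars: points z>.12 near the rail
for n,(C,ok,im) in D.items():
    L=(C[...,:2]-O);x=L@sx;y=L@sy;z=C[...,2]
    m=ok&(abs(x-.1)<.03)&(abs(y-.088)<.13)&(z>.135)&(z<.18)
    print(n,'rail',m.sum(),'x',np.median(x[m]).round(4),'y',y[m].min().round(3),y[m].max().round(3),'ztop',np.percentile(z[m],[50,90,97]).round(4))
    for lo in np.arange(-.02,.21,.006):
        q=m&(y>=lo)&(y<lo+.006)
        if q.sum(): print(f"{lo:.3f}:{q.sum()},{z[q].max()*1e3:.0f},{np.median(x[q])*1e3:.0f},{im[q].mean():.0f}",end=' ')
    print()
    g=ok&(abs(x)<.03)&(abs(y-.055)<.03)&(z>.085)&(z<.14);X=C[g];print('grip',g.sum(),'local',x[g].mean(),y[g].mean(),X.mean(0),z[g].max())
    b=ok&(x>.025)&(x<.075)&(abs(y)<.015)&(z>.04)&(z<.075);print('blade',b.sum(),x[b].max() if b.any() else 0,y[b].mean(),np.median(z[b]))
E
```

```text
top all 264 mean [0.5088 0.3253 0.0642] zr 0.012 0.121 [0.5132 0.3326] [0.0667 0.0412] 42.3
top tab 60 mean [0.5145 0.3299 0.104 ] zr 0.079 0.118 [0.5151 0.3317] [0.0118 0.0257] 49.5
top tabtop 34 mean [0.5147 0.3318 0.1127] zr 0.106 0.118 [0.5151 0.3319] [0.0104 0.026 ] 42.5
top dark px (175.52941176470588, 217.04901960784315) ((175.5, 217.00001525878906), (6.363961219787598, 10.60660171508789), 45.0) pt z.105 [0.5146 0.3299 0.105 ]
side all 359 mean [0.5128 0.3244 0.0591] zr 0.012 0.115 [0.5169 0.3323] [0.0674 0.0442] 43.0
side tab 79 mean [0.5145 0.3276 0.0978] zr 0.076 0.114 [0.5147 0.3286] [0.0133 0.0269] 57.2
side tabtop 21 mean [0.5142 0.3291 0.1107] zr 0.106 0.114 [0.5138 0.3299] [0.0118 0.0237] 52.4
side dark px (262.6031746031746, 161.14814814814812) ((262.5, 161.5), (11.0, 7.0), 90.0) pt z.105 [0.512 0.311 0.105]
top rail 318 x 0.0983 y -0.014 0.189 ztop [0.1549 0.1585 0.1605]
-0.014:11,156,99,171 -0.008:13,162,96,149 -0.002:12,158,97,178 0.004:11,157,101,187 0.010:8,158,100,184 0.016:8,159,99,185 0.022:8,159,99,186 0.028:12,161,98,133 0.034:12,162,98,126 0.040:8,160,98,18
[... 858 characters left out ...]
 0.022:7,159,95,100 0.028:30,162,97,78 0.034:2,161,104,70 0.040:2,157,95,96 0.046:5,157,97,113 0.052:6,157,96,123 0.058:5,158,99,147 0.064:5,156,95,117 0.070:7,158,97,129 0.076:3,156,99,132 0.082:7,159,98,128 0.088:5,158,97,112 0.094:29,163,96,75 0.100:3,160,94,56 0.112:7,157,97,100 0.118:4,156,97,114 0.124:4,157,98,139 0.130:6,158,98,132 0.136:2,154,96,108 0.142:5,157,99,140 0.148:4,156,96,110 0.154:7,157,98,122 0.160:4,157,98,131 0.166:4,157,99,134 0.172:9,157,96,108 0.178:14,158,96,91 0.184:2,154,95,101 
grip 105 local -0.0008750469770929392 0.04935367717501509 [ 0.50312089 -0.04083857  0.11083205] 0.13263021854419865
blade 55 0.06092850825269521 -0.0022481593336102427 0.06379957345697973
```

Call:
servo_tool:
  commands:
    - {"translation": [-0.0322,-0.0104,0],"yaw": 0}
    - {"translation": [-0.0322,-0.0104,0],"yaw": 0}
    - {"translation": [-0.0322,-0.0104,0],"yaw": 0}
    - {"translation": [-0.0322,-0.0104,0],"yaw": 0}
    - {"translation": [-0.0322,-0.0104,0],"yaw": 0}
    - {"translation": [-0.0322,-0.0104,0],"yaw": 0}
    - {"translation": [-0.0322,-0.0104,0],"yaw": 0}
    - {"translation": [-0.0322,-0.0104,0],"yaw": 0}
    - {"translation": [-0.0322,-0.0104,0],"yaw": 0}
    - {"translation": [-0.0322,-0.0104,0],"yaw": 0}
  jaw: 0.2
  squeeze: 40

```text
clock: 0.93
tool_pos: [0.5161, 0.3298, 0.2498]
orientation: [[-0.902, 0.431, -0.0], [0.431, 0.902, -0.0], [0.0, -0.0, -1.0]]
ft_force: [-0.1, 1.3, -0.4]
opening: 0.0514
finger_force: 0.0
```

Call:
servo_tool:
  commands:
    - {"translation": [0,0,0],"yaw": 0.094}
    - {"translation": [0,0,0],"yaw": 0.094}
    - {"translation": [0,0,0],"yaw": 0.094}
    - {"translation": [0,0,0],"yaw": 0.093}
    - {"translation": [0,0,0.02],"yaw": 0}
    - {"translation": [0,0,0.02],"yaw": 0}
    - {"translation": [0,0,0],"yaw": 0}
    - {"translation": [0,0,0],"yaw": 0}

```text
clock: 1.6
tool_pos: [0.5147, 0.3309, 0.2093]
orientation: [[-0.682, 0.732, -0.002], [0.732, 0.682, -0.001], [0.001, -0.002, -1.0]]
ft_force: [0.1, -0.0, 0.2]
opening: 0.0512
finger_force: 0.0
```

Call:
servo_tool:
  commands:
    - {"translation": [0,0,0.025],"yaw": 0}
    - {"translation": [0,0,0.025],"yaw": 0}
    - {"translation": [0,0,0.02],"yaw": 0}
    - {"translation": [0,0,0.015],"yaw": 0}
    - {"translation": [0,0,0.015],"yaw": 0}
    - {"translation": [0,0,0.012],"yaw": 0}
    - {"translation": [0,0,0],"yaw": 0}
    - {"translation": [0,0,0],"yaw": 0}

```text
clock: 2.27
tool_pos: [0.5154, 0.3314, 0.0984]
orientation: [[-0.682, 0.732, -0.0], [0.732, 0.682, -0.0], [0.0, -0.0, -1.0]]
ft_force: [0.0, 1.0, 0.1]
opening: 0.0514
finger_force: 0.0
```

Call:
servo_tool:
  commands:
    - {"translation": [0,0,0],"yaw": 0}
    - {"translation": [0,0,0],"yaw": 0}
    - {"translation": [0,0,0],"yaw": 0}
    - {"translation": [0,0,0],"yaw": 0}
    - {"translation": [0,0,0],"yaw": 0}
    - {"translation": [0,0,0],"yaw": 0}
    - {"translation": [0,0,0],"yaw": 0}
    - {"translation": [0,0,0],"yaw": 0}
  jaw: -1
  squeeze: 40

```text
clock: 2.93
tool_pos: [0.5155, 0.3315, 0.0985]
orientation: [[-0.682, 0.732, 0.001], [0.732, 0.682, 0.001], [-0.0, 0.001, -1.0]]
ft_force: [0.7, 1.1, 6.6]
opening: 0.0112
finger_force: 45.8
```

Call:
servo_tool:
  commands:
    - {"translation": [0,0,-0.01],"yaw": 0}
    - {"translation": [0,0,-0.02],"yaw": 0}
    - {"translation": [0,0,-0.025],"yaw": 0}
    - {"translation": [0,0,-0.03],"yaw": 0}
    - {"translation": [0,0,-0.03],"yaw": 0}
    - {"translation": [0,0,-0.03],"yaw": 0}
    - {"translation": [0,0,-0.025],"yaw": 0}
    - {"translation": [0,0,-0.02],"yaw": 0}

```text
clock: 3.6
tool_pos: [0.5151, 0.3312, 0.2909]
orientation: [[-0.682, 0.732, 0.001], [0.732, 0.682, 0.001], [-0.0, 0.002, -1.0]]
ft_force: [1.1, 0.5, -1.5]
opening: 0.0115
finger_force: 44.5
```

Call:
servo_tool:
  commands:
    - {"translation": [0,0,0],"yaw": 0.096}
    - {"translation": [0,0,0],"yaw": 0.096}
    - {"translation": [0,0,0],"yaw": 0.096}
    - {"translation": [0,0,0],"yaw": 0.096}
    - {"translation": [0,0,0],"yaw": 0.096}
    - {"translation": [0,0,0],"yaw": 0.096}
    - {"translation": [0,0,0],"yaw": 0.096}
    - {"translation": [0,0,0],"yaw": 0.097}
    - {"translation": [0,0,0],"yaw": 0}
    - {"translation": [0,0,0],"yaw": 0}

```text
clock: 4.43
tool_pos: [0.5149, 0.3311, 0.2882]
orientation: [[0.016, 1.0, -0.0], [1.0, -0.016, -0.0], [-0.0, -0.0, -1.0]]
ft_force: [0.0, 0.1, -2.3]
opening: 0.0111
finger_force: 44.5
```

```bash
python3 - <<'E'
from h import *
for n in('side','top'):grab(n,n+'1')
a=cv2.imread('pics/side1.png')[90:260,200:360];b=cv2.imread('pics/top1.png')[165:255,140:340]
a=cv2.resize(a,None,fx=3,fy=3);b=cv2.resize(b,None,fx=1.5,fy=1.5)
c=np.zeros((600,800,3),np.uint8);c[:a.shape[0],:a.shape[1]]=a;c[:b.shape[0],490:490+b.shape[1]]=b;cv2.imwrite('pics/c2.png',c)
o=r.get_obs();print(o['tool_pos'],o['orientation'],o['joint_pos'])
# held yoke: steel points below gripper in side view
f=np.load('pics/side1.npz');C=cloud('side',f['d']);p=np.array(o['tool_pos'])
m=(f['d']>0)&(abs(C[...,:2]-p[:2]).max(-1)<.06)&(C[...,2]>p[2]-.11)&(C[...,2]<p[2]-.02)
X=C[m]-p;print(len(X),X.min(0),X.max(0),X.mean(0)); print(np.histogram(X[:,1],8))
E
```

```text
[0.51503763 0.33115654 0.28815392] [[ 1.57574032e-02  9.99875835e-01 -1.36936017e-04]
 [ 9.99875840e-01 -1.57574158e-02 -9.08801952e-05]
 [-9.30266688e-05 -1.35486979e-04 -9.99999986e-01]] [ 4.73940673e-01  4.42774823e-01  1.32569105e+00 -1.87301437e-05
  1.37329010e+00  4.89702411e-01]
195 [-0.03556964 -0.02540144 -0.09745905] [ 0.03410012  0.02401648 -0.02045676] [-0.0073424  -0.00934772 -0.05587711]
(array([42, 74, 20, 11,  4, 27, 13,  4]), array([-0.02540144, -0.0192242 , -0.01304696, -0.00686972, -0.00069248,
        0.00548476,  0.011662  ,  0.01783924,  0.02401648]))
```

View pics/c2.png

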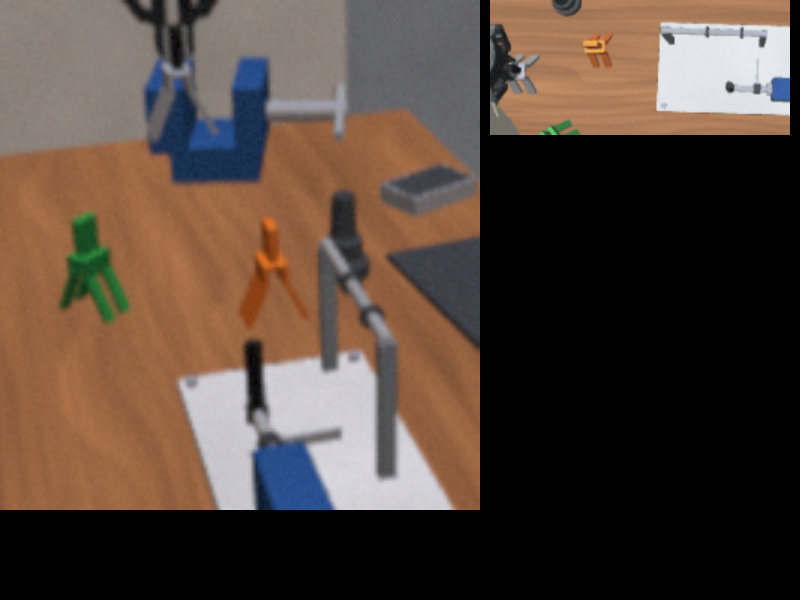

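The crop shows the yoke held upright by its tab at (175,85), square to the gripper. The bystanders and look-alikes are undisturbed.

Call:
servo_tool:
  commands:
    - {"translation": [-0.015,0.004,0],"yaw": 0}
    - {"translation": [-0.03,0.008,0],"yaw": 0}
    - {"translation": [-0.034,0.009,0],"yaw": 0}
    - {"translation": [-0.034,0.009,0],"yaw": 0}
    - {"translation": [-0.034,0.009,0],"yaw": 0}
    - {"translation": [-0.034,0.009,0],"yaw": 0}
    - {"translation": [-0.034,0.009,0],"yaw": 0}
    - {"translation": [-0.034,0.009,0],"yaw": 0}
    - {"translation": [-0.034,0.009,0],"yaw": 0}
    - {"translation": [-0.034,0.009,0],"yaw": 0}

```text
clock: 5.37
tool_pos: [0.5931, 0.0105, 0.2882]
orientation: [[0.017, 1.0, 0.0], [1.0, -0.017, -0.0], [-0.0, 0.0, -1.0]]
ft_force: [0.9, 0.4, -2.1]
opening: 0.0113
finger_force: 44.5
```

Call:
servo_tool:
  commands:
    - {"translation": [-0.025,0.006,0],"yaw": 0}
    - {"translation": [-0.0126,0.0036,0],"yaw": 0}
    - {"translation": [0,0,0],"yaw": 0}
    - {"translation": [0,0,0],"yaw": 0}
    - {"translation": [0,0,0],"yaw": 0}

```text
clock: 5.78
tool_pos: [0.6017, -0.0242, 0.2879]
orientation: [[0.018, 1.0, -0.0], [1.0, -0.018, 0.0], [0.0, -0.0, -1.0]]
ft_force: [-0.1, -0.9, -2.3]
opening: 0.0119
finger_force: 44.5
```

```bash
python3 - <<'E'
from h import *
for n in('side','top'):grab(n,n+'2')
a=cv2.imread('pics/side2.png')[120:270,255:405];cv2.imwrite('pics/c3.png',cv2.resize(a,None,fx=4,fy=4,interpolation=2))
o=r.get_obs();p=np.array(o['tool_pos']);print(p.round(4),np.round(o['orientation'],4).tolist())
f=np.load('pics/side2.npz');C=cloud('side',f['d']);
m=(f['d']>0)&(abs(C[...,:2]-p[:2]).max(-1)<.05)&(C[...,2]>p[2]-.11)&(C[...,2]<p[2]-.02)
X=C[m];print(len(X),X.min(0).round(4),X.max(0).round(4))
for lo in np.arange(-.105,-.02,.01):
    q=X[abs(X[:,2]-p[2]-lo)<.005]
    if len(q):print(round(lo,3),len(q),q[:,:2].min(0).round(4),q[:,:2].max(0).round(4))
E
```

```text
[ 0.6017 -0.0239  0.288 ] [[0.0173, 0.9998, -0.0002], [0.9998, -0.0173, 0.0002], [0.0002, -0.0002, -1.0]]
382 [ 0.5656 -0.0474  0.191 ] [ 6.354e-01 -6.000e-04  2.677e-01]
-0.095 32 [ 0.5656 -0.0474] [ 0.6354 -0.0031]
-0.085 46 [ 0.5681 -0.0461] [ 0.6344 -0.004 ]
-0.075 53 [ 0.5709 -0.0455] [ 0.6286 -0.0023]
-0.065 47 [ 0.5772 -0.0452] [ 0.6231 -0.0036]
-0.055 46 [ 0.5826 -0.0464] [ 0.618 -0.005]
-0.045 49 [ 0.5871 -0.045 ] [ 6.157e-01 -6.000e-04]
-0.035 40 [ 0.5877 -0.0454] [ 0.6131 -0.0019]
-0.025 69 [ 0.5873 -0.0457] [ 0.6152 -0.0041]
```

View pics/c3.png

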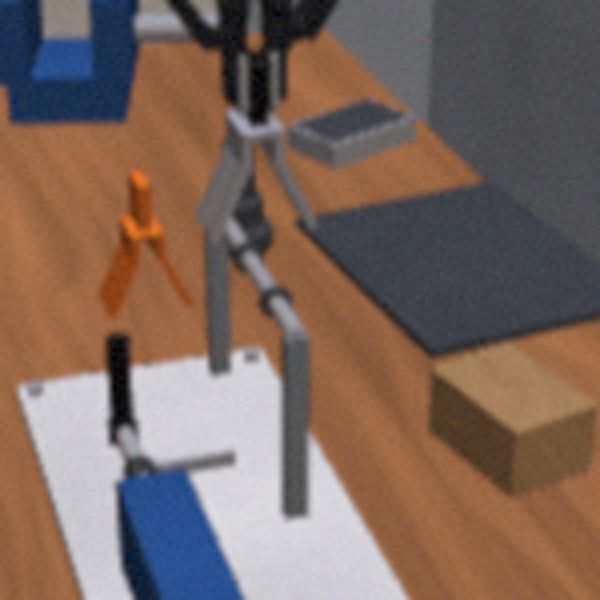

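The yoke hangs above the rail at (250,170), between the collars at (243,255) and (275,297) and square to them. I'll shift +1 mm in x and lower it.

Call:
servo_tool:
  commands:
    - {"translation": [0,0.001,0.01],"yaw": 0}
    - {"translation": [0,0,0.02],"yaw": 0}
    - {"translation": [0,0,0.02],"yaw": 0}
    - {"translation": [0,0,0.015],"yaw": 0}
    - {"translation": [0,0,0.01],"yaw": 0}
    - {"translation": [0,0,0.005],"yaw": 0}
    - {"translation": [0,0,0],"yaw": 0}
    - {"translation": [0,0,0],"yaw": 0}

```text
clock: 6.55
tool_pos: [0.6033, -0.0249, 0.2083]
orientation: [[0.019, 1.0, 0.0], [1.0, -0.019, -0.0], [-0.0, 0.0, -1.0]]
ft_force: [0.2, 0.0, -2.3]
opening: 0.0111
finger_force: 44.4
```

Call:
servo_tool:
  commands:
    - {"translation": [0,0,0.003],"yaw": 0}
    - {"translation": [0,0,0.003],"yaw": 0}
    - {"translation": [0,0,0.003],"yaw": 0}
    - {"translation": [0,0,0.003],"yaw": 0}
    - {"translation": [0,0,0],"yaw": 0}
    - {"translation": [0,0,0],"yaw": 0}

```text
clock: 7.05
tool_pos: [0.6029, -0.0251, 0.1958]
orientation: [[0.019, 1.0, -0.0], [1.0, -0.019, 0.0], [0.0, -0.0, -1.0]]
ft_force: [-0.0, -0.5, -1.3]
opening: 0.0116
finger_force: 44.5
```

Call:
servo_tool:
  commands:
    - {"translation": [0,0,0.002],"yaw": 0}
    - {"translation": [0,0,0.002],"yaw": 0}
    - {"translation": [0,0,0.002],"yaw": 0}
    - {"translation": [0,0,0],"yaw": 0}
    - {"translation": [0,0,0],"yaw": 0}

```text
clock: 7.47
tool_pos: [0.6029, -0.0251, 0.1898]
orientation: [[0.019, 1.0, -0.0], [1.0, -0.019, 0.0], [0.0, -0.0, -1.0]]
ft_force: [0.6, 0.3, -2.7]
opening: 0.0113
finger_force: 44.5
```

Call:
servo_tool:
  commands:
    - {"translation": [0,0,0.001],"yaw": 0}
    - {"translation": [0,0,0.0005],"yaw": 0}
    - {"translation": [0,0,0],"yaw": 0}
    - {"translation": [0,0,0],"yaw": 0}

```text
clock: 7.8
tool_pos: [0.6031, -0.0251, 0.1886]
orientation: [[0.019, 1.0, 0.0], [1.0, -0.019, -0.0], [-0.0, 0.0, -1.0]]
ft_force: [-0.2, 0.5, 1.2]
opening: 0.0115
finger_force: 44.9
```

Call:
servo_tool:
  commands:
    - {"translation": [0,0,0],"yaw": 0}
    - {"translation": [0,0,0],"yaw": 0}
    - {"translation": [0,0,0],"yaw": 0}
    - {"translation": [0,0,0],"yaw": 0}
    - {"translation": [0,0,-0.003],"yaw": 0}
    - {"translation": [0,0,-0.01],"yaw": 0}
    - {"translation": [0,0,-0.02],"yaw": 0}
    - {"translation": [0,0,-0.03],"yaw": 0}
    - {"translation": [0,0,-0.03],"yaw": 0}
    - {"translation": [0,0,-0.02],"yaw": 0}
  jaw: 0.1

```text
clock: 8.63
tool_pos: [0.6035, -0.0251, 0.3053]
orientation: [[0.019, 1.0, 0.003], [1.0, -0.019, -0.0], [-0.0, 0.003, -1.0]]
ft_force: [1.3, -1.0, 0.2]
opening: 0.047
finger_force: 0.0
```

```bash
python3 - <<'E'
from h import *
for n in('side','top'):grab(n,n+'3')
a=cv2.imread('pics/side3.png')[140:265,255:355];b=cv2.imread('pics/top3.png')[165:245,245:345]
c=np.zeros((500,800,3),np.uint8);c[:500,:400]=cv2.resize(a,None,fx=4,fy=4);c[:320,400:]=cv2.resize(b,None,fx=4,fy=4);cv2.imwrite('pics/c4.png',c)
O=np.array([.5031,-.0902]);th=np.radians(-1.04);sx=np.array([np.cos(th),np.sin(th)]);sy=np.array([-np.sin(th),np.cos(th)])
f=np.load('pics/side3.npz');C=cloud('side',f['d']);L=C[...,:2]-O;x=L@sx;y=L@sy;z=C[...,2]
for lo in np.arange(.085,.21,.01):
    m=(f['d']>0)&(abs(x-.1)<.045)&(abs(y-.067)<.03)&(abs(z-lo-.005)<.005)
    if m.sum():print(round(lo,3),m.sum(),'x',x[m].min().round(4),x[m].max().round(4),'y',y[m].min().round(4),y[m].max().round(4))
E
```

```text
0.085 16 x 0.067 0.1334 y 0.0484 0.0853
0.095 34 x 0.0684 0.1369 y 0.0454 0.0873
0.105 41 x 0.0705 0.131 y 0.0455 0.0894
0.115 31 x 0.0755 0.1246 y 0.046 0.0881
0.125 36 x 0.0802 0.1194 y 0.0435 0.0899
0.135 23 x 0.0836 0.0919 y 0.0471 0.0862
0.145 23 x 0.085 0.1124 y 0.0464 0.0856
0.155 81 x 0.0846 0.1121 y 0.0433 0.097
0.165 21 x 0.0918 0.1019 y 0.0528 0.0752
0.175 22 x 0.0909 0.1026 y 0.0487 0.0763
0.185 26 x 0.09 0.1033 y 0.0514 0.0771
0.195 38 x 0.0901 0.1012 y 0.0497 0.0801
0.205 4 x 0.0899 0.0992 y 0.0521 0.0795
```

View pics/c4.png

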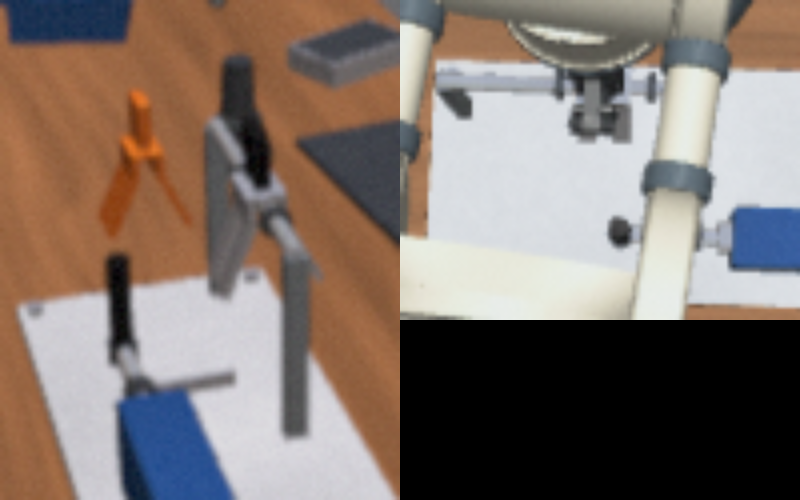

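The yoke sits astride the rail between the collars with its tab at (255,160) in the crop. Its top is about 0.204 m and its centre is at stand y ≈ 0.066, so it hangs correctly. Next is the grip post.

Call:
servo_tool:
  commands:
    - {"translation": [-0.002,-0.02,0],"yaw": 0}
    - {"translation": [-0.002,-0.02,0],"yaw": 0}
    - {"translation": [-0.003,-0.02,0],"yaw": 0}
    - {"translation": [-0.003,-0.02,0],"yaw": 0}
    - {"translation": [-0.002,-0.02,0],"yaw": 0}
    - {"translation": [0,0,0],"yaw": 0.11}
    - {"translation": [0,0,0],"yaw": 0.11}
    - {"translation": [0,0,0],"yaw": 0.11}
    - {"translation": [0,0,0],"yaw": 0.11}
    - {"translation": [0,0,0],"yaw": 0.11}

```text
clock: 9.57
tool_pos: [0.5025, -0.0352, 0.3015]
orientation: [[0.543, 0.839, -0.0], [0.839, -0.543, 0.0], [-0.0, -0.0, -1.0]]
ft_force: [-0.1, 0.4, -0.8]
opening: 0.0466
finger_force: 0.0
```

Call:
servo_tool:
  commands:
    - {"translation": [0,0,0.01],"yaw": 0.11}
    - {"translation": [0,0,0.01],"yaw": 0.11}
    - {"translation": [0,0,0.01],"yaw": 0.11}
    - {"translation": [0,0,0.01],"yaw": 0.11}
    - {"translation": [0,0,0.01],"yaw": 0.11}
    - {"translation": [0,0,0.01],"yaw": 0.11}
    - {"translation": [0,0,0.01],"yaw": 0.11}
    - {"translation": [0,0,0.01],"yaw": 0.11}
    - {"translation": [0,0,0.01],"yaw": 0.14}
    - {"translation": [0,0,0],"yaw": 0}

```text
clock: 10.4
tool_pos: [0.5018, -0.035, 0.21]
orientation: [[1.0, -0.01, -0.003], [-0.01, -1.0, 0.001], [-0.003, -0.0, -1.0]]
ft_force: [-1.2, 0.2, -0.2]
opening: 0.0467
finger_force: 0.0
```

Call:
servo_tool:
  commands:
    - {"translation": [0,0,0],"yaw": 0}
    - {"translation": [0,0,0],"yaw": 0}
    - {"translation": [0,0,0],"yaw": 0}

```text
clock: 10.65
tool_pos: [0.5031, -0.0353, 0.2121]
orientation: [[1.0, -0.0, 0.001], [-0.0, -1.0, -0.0], [0.001, 0.0, -1.0]]
ft_force: [0.2, -0.2, 0.5]
opening: 0.0469
finger_force: 0.0
```

Call:
servo_tool:
  commands:
    - {"translation": [0,0,0.02],"yaw": 0.018}
    - {"translation": [0,0,0.025],"yaw": 0}
    - {"translation": [0,0,0.025],"yaw": 0}
    - {"translation": [0,0,0.02],"yaw": 0}
    - {"translation": [0,0,0.014],"yaw": 0}
    - {"translation": [0,0,0.008],"yaw": 0}
    - {"translation": [0,0,0],"yaw": 0}
    - {"translation": [0,0,0],"yaw": 0}

```text
clock: 11.32
tool_pos: [0.5031, -0.0352, 0.0999]
orientation: [[1.0, -0.02, 0.0], [-0.02, -1.0, -0.0], [0.0, 0.0, -1.0]]
ft_force: [0.4, 0.2, 0.6]
opening: 0.0468
finger_force: 0.0
```

Call:
servo_tool:
  commands:
    - {"translation": [0,0,0],"yaw": 0}
    - {"translation": [0,0,0],"yaw": 0}
    - {"translation": [0,0,0],"yaw": 0}
    - {"translation": [0,0,0],"yaw": 0}
    - {"translation": [0,0,0],"yaw": 0}
    - {"translation": [0,0,0],"yaw": 0}
    - {"translation": [0,0,0],"yaw": 0}
    - {"translation": [0,0,0],"yaw": 0}
  jaw: -1
  squeeze: 70

```text
clock: 11.98
tool_pos: [0.5034, -0.035, 0.1005]
orientation: [[1.0, -0.021, 0.002], [-0.021, -1.0, 0.0], [0.002, -0.0, -1.0]]
ft_force: [-1.4, 3.8, 10.5]
opening: 0.0146
finger_force: 68.0
```

Call:
servo_tool:
  commands:
    - {"translation": [0,-0.004,0],"yaw": 0}
    - {"translation": [0,-0.007,0],"yaw": 0}
    - {"translation": [0,-0.009,0],"yaw": 0}
    - {"translation": [0,-0.01,0],"yaw": 0}
    - {"translation": [0,-0.01,0],"yaw": 0}
    - {"translation": [0,-0.01,0],"yaw": 0}
    - {"translation": [0,-0.009,0],"yaw": 0}
    - {"translation": [0,-0.007,0],"yaw": 0}
    - {"translation": [0,0,0],"yaw": 0}
    - {"translation": [0,0,0],"yaw": 0}

```text
clock: 12.82
tool_pos: [0.5046, 0.0307, 0.1005]
orientation: [[1.0, -0.02, 0.002], [-0.02, -1.0, -0.001], [0.002, 0.001, -1.0]]
ft_force: [-2.5, -6.5, 11.0]
opening: 0.0143
finger_force: 68.2
```

```bash
cat > m.py <<'E'
from h import *
import sys
t=sys.argv[1]
for n in('side','top'):grab(n,n+t)
O=np.array([.5031,-.0902]);th=np.radians(-1.04);sx=np.array([np.cos(th),np.sin(th)]);sy=np.array([-np.sin(th),np.cos(th)])
o=r.get_obs();p=np.array(o['tool_pos']);print('tcp',p.round(4),'local y',((p[:2]-O)@sy).round(4),o['ft_force'],o['opening'])
for n in('side','top'):
    f=np.load(f'pics/{n}{t}.npz');C=cloud(n,f['d']);ok=f['d']>0;L=C[...,:2]-O;x=L@sx;y=L@sy;z=C[...,2]
    b=ok&(x>.022)&(x<.064)&(y>.03)&(y<.1)&(z>.045)&(z<.075)
    print(n,'blade',b.sum(),'x',x[b].min() if b.any() else 0,x[b].max() if b.any() else 0,'y med',np.median(y[b]),'z',np.median(z[b]))
    k=ok&(abs(x-.1)<.02)&(abs(y-.067)<.035)&(z>.165)&(z<.2)
    l=ok&(abs(x-.1)<.045)&(abs(y-.067)<.04)&(z>.09)&(z<.14)
    for q in(k,l):
        if q.sum()>3:print(' yoke',q.sum(),'y',np.percentile(y[q],[2,98]).round(4),'x',x[q].min().round(4),x[q].max().round(4),'z',z[q].max().round(4))
a=cv2.imread(f'pics/side{t}.png')[140:265,255:355];b=cv2.imread(f'pics/top{t}.png')[165:245,245:345]
c=np.zeros((500,800,3),np.uint8);c[:500,:400]=cv2.resize(a,None,fx=4,fy=4);c[:320,400:]=cv2.resize(b,None,fx=4,fy=4);cv2.imwrite(f'pics/c{t}.png',c)
E
python3 m.py 5
```

```text
tcp [0.5046 0.0304 0.1005] local y 0.1206 [-2.57222043 -6.34160162 11.36563377] 0.014480914892978054
side blade 57 x 0.022625690120624466 0.06308618607778761 y med 0.06346909925081287 z 0.06333046204702486
 yoke 83 y [0.051  0.0775] x 0.0895 0.103 z 0.1999
 yoke 170 y [0.0455 0.0865] x 0.0673 0.1362 z 0.1399
top blade 0 x 0 0 y med nan z nan
 yoke 21 y [0.0511 0.087 ] x 0.0896 0.1098 z 0.1997
 yoke 52 y [0.0498 0.0881] x 0.0789 0.1373 z 0.1386
  return _methods._mean(a, axis=axis, dtype=dtype,
  ret = ret.dtype.type(ret / rcount)
```

View pics/c5.png

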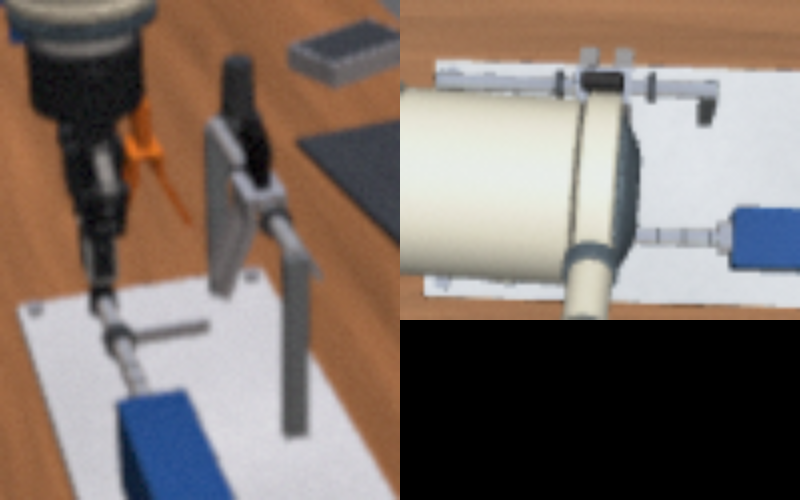

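The crop shows the rod pulled out and the blade at (175,330) pointing to the rail below the yoke. The yoke still hangs as it did. Next I'll cross-check the slot's y from the top view.

```bash
python3 - <<'E'
from h import *
O=np.array([.5031,-.0902]);th=np.radians(-1.04);sx=np.array([np.cos(th),np.sin(th)]);sy=np.array([-np.sin(th),np.cos(th)])
f=np.load('pics/top5.npz');im=f['im'].astype(int)
g=im.max(2)[175:192,285:308];print(g)
def loc(u,v,z):
    q=plane('top',u,v,z)[:2]-O;return (q@sx).round(4),(q@sy).round(4)
q=np.argwhere(im[182:190,285:308].max(2)<60);v,u=q.mean(0)+[182,285];print('tab',u,v,q.min(0),q.max(0),loc(u,v,.204))
for u in(290,296.5,302):print(loc(u,179,.10))
# reference: initial grip/blade from top0 (q=0): blade px centroid
i0=np.load('pics/top0.npz');C=cloud('top',i0['d']);L=C[...,:2]-O;x=L@sx;y=L@sy;z=C[...,2]
b=(i0['d']>0)&(x>.025)&(x<.064)&(abs(y)<.012);q=np.argwhere(b)
w=(230-i0['im'].max(2).astype(float)).clip(0)*b; vv,uu=np.mgrid[:400,:640];print('blade0',loc((w*uu).sum()/w.sum(),(w*vv).sum()/w.sum(),.066))
# collars ref px in top0
for c in(285,308): 
    s=i0['im'][184:190,c-4:c+5].max(2).astype(float).mean(0);ww=(s.max()-s)**2;print('collar',loc((ww*np.arange(c-4,c+5)).sum()/ww.sum(),186.5,.16))
E
```

```text
[[155 153 154 154 155 156 154 153 151 155 151 152 153 154 153 153 152 153
  155 153 152 154 152]
 [155 156 157 158 153 156 156 157 156 151 156 157 156 154 154 154 155 155
  154 155 153 155 153]
 [156 158 158 153 155 159 155 153 155 137 153 157 157 156 155 153 155 155
  156 157 154 153 153]
 [165 165 166 166 164 153 159 155 154 139 161 163 161 162 158 156 154 157
  155 159 161 160 160]
 [163 165 164 164 162 156 154 156 155 137 161 167 166 161 155 157 157 156
  145 163 163 163 162]
 [177 174 171 172 166 156 155 150 150 127 168 172 170 161 156 154 154 154
  165 167 166 170 161]
 [226 206 208 205 185 172 162 128 126 142 186 185 186 163 163 167 166 166
  177 186 188 191 154]
 [176 222 226 221 207 183 143 141 139 178 182 180 184 181 179 197 210 206
  207 227 229 228 222]
 [ 80 207 221 181 203 104  66  61  61  63  62  57  53  51  52 100 189 208
  226 227 226 222 160]
 [ 87 148 186 159 194  84  65  65  67  64  67  64  65  64  68  35 185 198
  220 222 222 185 102]
 [108 183 187 152 168  76  55  58  57  58  61  61  57  61  62  37 186 193
  182 183 184 177 101]
 [110 179 179 172 196  86  40  42
[... 188 characters left out ...]
60 114 163 141 140 137 134 134 115 117 190 186
  166 164 168 136  86]
 [115 195 201 183 167 191 171 182 190 191 186 183 183 182 180 156 193 213
  224 226 228 164  82]
 [179 182 180 179 165 145 142 200 202 202 202 199 197 196 189 161 180 203
  226 228 229 206 133]
 [192 194 195 194 178 105 146 213 212 211 210 213 210 207 194 136 108 155
  226 228 229 230 230]]
tab 296.0 185.36 [1 6] [ 5 15] (np.float64(0.0933), np.float64(0.0656))
(np.float64(0.1292), np.float64(0.0878))
(np.float64(0.1299), np.float64(0.0683))
(np.float64(0.1304), np.float64(0.0517))
blade0 (np.float64(0.0412), np.float64(0.0008))
collar (np.float64(0.0962), np.float64(0.0999))
collar (np.float64(0.0983), np.float64(0.0345))
```

```bash
python3 - <<'E'
from h import *
O=np.array([.5031,-.0902]);th=np.radians(-1.04);sx=np.array([np.cos(th),np.sin(th)]);sy=np.array([-np.sin(th),np.cos(th)])
I=[];D=[]
for i in range(8):
    a,d=r.get_image('side');I.append(a);d=d.copy();d[d==0]=np.nan;D.append(d)
im=np.mean(I,0);d=np.nan_to_num(np.nanmedian(D,0));np.savez('pics/avg.npz',im=im,d=d)
C=cloud('side',d);L=C[...,:2]-O;x=L@sx;y=L@sy;z=C[...,2]
leg=(d>0)&(z>.092)&(z<.136)&(x>.055)&(x<.093)&(abs(y-.067)<.03)
xs=.1-(.0115+.0*z)  # outer leg face approx printed below
h=np.histogram(y[leg],np.arange(.04,.095,.003));print(np.round(h[1],3),h[0])
b=(d>0)&(x>.025)&(x<.064)&(abs(y-.066)<.012)&(z>.05)&(z<.075)
print('blade y pct',np.percentile(y[b],[5,25,50,75,95]).round(4),'z',np.percentile(z[b],[5,50,95]).round(4))
d0=np.load('pics/side0.npz');C0=cloud('side',d0['d']);L=C0[...,:2]-O;x0=L@sx;y0=L@sy;z0=C0[...,2]
b0=(d0['d']>0)&(x0>.025)&(x0<.064)&(abs(y0)<.012)&(z0>.05)&(z0<.075);print('blade0',np.percentile(y0[b0],[5,25,50,75,95]).round(4))
v,u=np.where(leg);print(u.min(),u.max(),v.min(),v.max())
cv2.imwrite('pics/leg.png',cv2.resize(im[165:235,290:345].astype(np.uint8)[:,:,::-1],None,fx=8,fy=8,interpolation=2))
E
```

```text
[0.04  0.043 0.046 0.049 0.052 0.055 0.058 0.061 0.064 0.067 0.07  0.073
 0.076 0.079 0.082 0.085 0.088 0.091 0.094] [ 0  0 33 11  9  8  9  2  0  0  2 33  9  6  8  7  1  0]
blade y pct [0.062  0.0624 0.0628 0.0635 0.0651] z [0.0575 0.063  0.0674]
blade0 [-0.0047 -0.0035 -0.0023 -0.0013  0.0008]
307 318 193 214
```

View pics/leg.png

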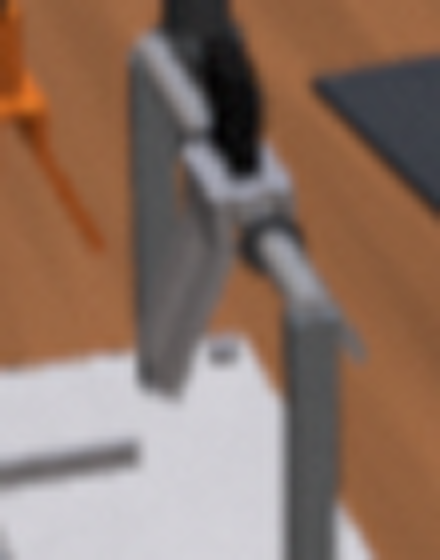

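The averaged side view puts the slot at stand y 0.061–0.0735 (centre 0.067) and the blade's centre at about 0.065. I'll pull 2 mm more.

Call:
servo_tool:
  commands:
    - {"translation": [0,-0.001,0],"yaw": 0}
    - {"translation": [0,-0.001,0],"yaw": 0}
    - {"translation": [0,0,0],"yaw": 0}
    - {"translation": [0,0,0],"yaw": 0}
    - {"translation": [0,0,0],"yaw": 0}
    - {"translation": [0,0,0],"yaw": 0}

```text
clock: 13.82
tool_pos: [0.5046, 0.0323, 0.1005]
orientation: [[1.0, -0.021, 0.001], [-0.021, -1.0, -0.001], [0.001, 0.001, -1.0]]
ft_force: [-3.4, -6.7, 10.8]
opening: 0.0143
finger_force: 68.2
```

```bash
python3 - <<'E'
from h import *
O=np.array([.5031,-.0902]);th=np.radians(-1.04);sx=np.array([np.cos(th),np.sin(th)]);sy=np.array([-np.sin(th),np.cos(th)])
D=[]
for i in range(8):
    a,d=r.get_image('side');d=d.copy();d[d==0]=np.nan;D.append(d)
d=np.nan_to_num(np.nanmedian(D,0));C=cloud('side',d);L=C[...,:2]-O;x=L@sx;y=L@sy;z=C[...,2]
b=(d>0)&(x>.025)&(x<.064)&(abs(y-.067)<.012)&(z>.05)&(z<.075)
print('blade',np.percentile(y[b],[5,25,50,75,95]).round(4))
leg=(d>0)&(z>.092)&(z<.136)&(x>.055)&(x<.093)&(abs(y-.067)<.03);print('leg',np.percentile(y[leg],[2,98]).round(4))
o=r.get_obs();print(o['clock'],o['tool_pos'],o['ft_force'],o['opening'],o['finger_force'])
E
```

```text
blade [0.0637 0.0646 0.065  0.0656 0.0681]
leg [0.0473 0.0872]
14.2167 [0.504629   0.03226198 0.10049255] [-2.78514692 -7.06394388 10.64097436] 0.014383155491611345 68.20675849914551
```

The blade centre is now at about 0.067 and the slot centre at about 0.067, and the rod is held steady.

```bash
python3 -c "
from rig import r
print(r.finish_job())"
```

```text
the job is handed in; nothing more can be done
None
```

The yoke hangs freely on the rail between the collars, and the rod is gripped still with its blade in line with the slot's middle to within about 1–2 mm by the camera measurements; the job was handed in at about 14 s.

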